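# Ease a rack of settled soil extracts into the free lane of the sampler

### The arm

A 6-joint arm with a two-finger parallel gripper is mounted at the origin on the work surface. World frame = base frame: x ahead of the robot, y to its left, z up, the work surface at z = 0. Lengths are in m, angles in rad, forces in N, time in s.
With the tool pointing down it reaches from about 0.35 to 0.975 m from the base axis. Payload 4.9 kg.
Tool frame: the origin (TCP) lies between the finger pads; the fingertips stand 8 mm ahead of it and the grasp point (between the pads) lies 11 mm behind it; z points along the fingers, y is the direction in which the jaws open and shut (so a half turn about z gives the same grasp; the last joint's range is limited). The gripper opens to 85 mm and grips with 20 to 120 N. Pads are 22 mm wide; open, the fingers measure 114 mm over their backs; the gripper's body (76 mm by 85 mm) begins 54 mm behind the grasp point. The pads swing forward as they close: fully open they stand 13 mm farther back than shut.
Start: joints at [1.058, 0.053, 1.613, -0, 1.476, -0.119], TCP at [0.24, 0.577, 0.239] pointing down, gripper open.
Joint ranges: [-3.01, 3.01], [-1.01, 2.22], [0.06, 2.58], [-1.02, 4.17], [0.09, 2.62], [-3.14, 3.14]. Speed limits (rad/s): [2.57, 2.57, 3.14, 3.14, 3.14, 3.14].

### API

Orientations are given as a rotation vector (axis times angle).
In Python, from station import ctrl gives the robot as it stands. The module is installed in compiled form; this text tells all that it offers.
- The arm moves only by the shell command python3 -m creep 'ROWS' [FORCE]. ROWS is JSON, a list of rows, each an object with "hand": the opening, from 0 (shut) to 1 (fully open); "translation": the shift along the tool's x, y, z in cm, a list of three; "delta_rot": the turn, a rotation vector about the tool's x, y, z in degrees, a list of three. A call has 1 to 8 rows; each row shifts and turns the commanded pose from where the row before left it, along the tool's axes as they then stand; what a row does not reach is not made up. A row lasts 1/8 s, in which the tool goes at most 62.5 mm and 10.7 degrees, less where a joint would pass 70% of its speed; a pose out of reach is approached as far as the arm can. A call with a gripper value outside its range is refused whole. The fingers move at their own pace and stop on an object; FORCE is the grip in N (left out, the last holds). Time passes only in rows, so rows that do not move let the fingers close. It gives the time, the measured TCP pose, the force and the opening at its end, in the units of the state.
- ctrl.get_obs(): the state, without advancing time (a new reading comes with each control period).
- ctrl.get_image(name): name is "side" or "top"; returns (picture, depth): 400x640x3 uint8, red, green, blue; 400x640 float32, m along the optical axis (not along the pixel's ray), 0 where there is no reading.
- ctrl.calibration(name): a dict with "fx", "fy", "cx", "cy" (pixels), "dist" ([k1, k2, p1, p2, k3] as OpenCV has them; the pictures are not rectified), "T" (4x4, takes a point from camera to world coordinates). Camera axes: x right, y up, looking along -z (the intrinsics and any distortion apply to the point x, -y, -z); pixel columns grow to the right and rows downward; lengths in m; the calibration is good to about 2 mm. A picture is of the moment at which its call begins. calibration takes no time and is no camera call.
- ctrl.finish_job(): hands the job in, once; it reports no verdict.
The state is a dict: "t": time; "q": joint angles; "dq": joint speeds; "effort": joint torques, N m; "tool_pos": TCP position; "tool_rot": TCP orientation; "contact_force": force on the tool from outside, world axes, zero at the start; "wrist_torque": the same for the moment, N m; "opening": finger opening in m.
Only numpy, scipy, OpenCV 4.12 (cv2) and the standard library are available. Lean on these libraries where they do the work, as an engineer would, in place of code of your own. Each camera call takes 0.05 s, during which the arm holds its last target.

### The job

Six soil extracts have settled in the bottles of the rack that stands on the sampler's front deck: line the rack up with the one empty lane, the lane under the sampling head, and push it slowly down that lane until it is fully home against the stop at the end, without the rack ever touching a guide rail, because a knock stirs the soil up again. Push only on the white block of the rack with the fingers, never on the bottles; keep the rack flat on the deck, do not lift it. Leave the two racks already loaded and everything else on the bench as they are, and finish with the hand clear.

Things in the scene. Friction and masses are not known exactly. Their poses are not given: they have to be found in the camera images.
- rack: The rack to push, loose on the front deck: solid white plastic block 104 mm long (its own x), 76 wide (y), 46 high, about 0.6 kg; six capped bottles (25 mm across, 3 rows of 2) are let into its top, 7 mm or more inside its edges, rising to 70.5 mm above its underside. Origin: centre of the underside. Starts within 0.3 rad of the lanes' direction; slides with dry friction, stays where left.
- rack_bottles: The six bottles in the top of that rack, fixed in it: not to be pushed on. Same origin and axes as the rack.
- sampler: The fixed rack sampler. Steel deck, top 12 mm above the bench. Origin: on the bench under the mouth of the middle lane; x points down the lanes, y left, z up. Front deck: x -175 to 0 mm, y -175 to 175. Three lanes, centre lines y = -100, 0, 100 mm, run from x = 0 to the stop wall (face at x = 156, 50 mm high). Columns at y = -190 and 190, x 175 to 225, carry a beam 153 to 185 mm above the bench.
- rails: The four aluminium guide rails of the sampler, between and outside the lanes, at y = -150, -50, 50 and 150 mm, each 6 mm thick, 16 mm high above the deck and running from x = 0 to 154 mm; a lane is 94 mm clear, that is 9 mm on each side of a centred rack. Same origin and axes as the sampler.
- dock (a point): Home place in the empty lane: where the centre of the rack's underside lies when the rack is fully home, 1 mm off the stop; on the deck. x points down the lane, y left, z up. Which of the three lanes it is varies. The sampling head hangs over it: a thin probe 30 mm further on in x, tip 92 mm above the deck, and a black carriage 56 mm wide behind that.
- rack_b: One of two racks of the same kind, already home in its lane, loose; leave alone. Origin: centre of the underside.
- rack_c: The other rack already home in its lane, loose; leave alone. Origin: centre of the underside.
- sample_bottle: Small capped bottle, 33 mm across and 75 mm high, standing on the bench by the front right corner of the sampler; bystander. Origin: centre of the underside.
- wash_bottle: White wash bottle, 68 mm across and 195 mm high with its bent spout, on the bench to the left; bystander. Origin: centre of the underside.
- beaker: Glass beaker, 60 mm across and 70 mm high, on the bench to the right; bystander. Origin: centre of the underside.
- vol_flask: Stoppered volumetric flask, 62 mm across and 178 mm high, on the bench to the right; bystander. Origin: centre of the underside.
- cap_jar: Grey lidded jar, 52 mm across and 45 mm high, on the bench to the left front; bystander. Origin: centre of the underside.

How it is judged:
At the end, for the whole second after the job is handed in: The rack stands flat and at rest in the empty lane, long way down the lane, its leading face no more than 6 mm from the stop wall, clear of both rails (x of rack in the frame of dock between -0.005 and 0.004 m and y of rack in the frame of dock between -0.01 and 0.01 m and z of rack in the frame of dock between -0.003 and 0.003 m and angle between the x axis of rack and the x axis of dock, either way round below 0.12 rad and angle between rack's own z axis and vertical below 0.05 rad and linear speed of rack below 0.01 m/s); the robot touches nothing.
It fails at once if the rack touches a guide rail (contact force between rack and rails above 0.1 N).
It fails at once if the rack is lifted or tipped (z of rack in the frame of sampler above 0.017 m or angle between rack's own z axis and vertical above 0.12 rad).
It fails at once if the bottles are pushed on or gripped (contact force between any of the fingers, the arm and rack_bottles above 2 N).
It fails at once if the rack is moved fast (over 0.25 m/s) (linear speed of rack above 0.25 m/s).
It fails at once if a loaded rack is moved by more than 5 mm, or another bystander by more than 15 mm or knocked over (distance of any of rack_b, rack_c from where it was at the start of the episode above 0.005 m or distance of any of sample_bottle, wash_bottle, beaker, vol_flask, cap_jar from where it was at the start of the episode above 0.015 m or angle between any of sample_bottle, wash_bottle, beaker, vol_flask, cap_jar's own z axis and vertical above 0.5 rad).
It also fails if it takes over 72 s, if anything falls off the work surface, if the arm or the gripper's body presses on something with over 40 N, if the wrist force passes 120 N, or if a joint passes its speed limit or range.

## Working session

There is one attempt and no reset: what is moved stays moved. The work goes in short steps, Python scripts to look and compute and a shell command to move; the robot and the scene stay as the last step left them, time stands still between calls to the robot, and variables do not carry over. Pictures are saved under pics/ and viewed, and the job is handed in when it is done.

```bash
mkdir -p pics; ls; python3 - <<'E'
from station import ctrl
import cv2,numpy as np
print(ctrl.get_obs())
for n in("top","side"):
    im,d=ctrl.get_image(n); cv2.imwrite(f"pics/{n}0.png",im[:,:,::-1]); np.savez(f"{n}0.npz",im=im,d=d)
    print(n,ctrl.calibration(n))
E
```

```text
pics
{'t': 0.0, 'q': array([ 1.05801334e+00,  5.33475757e-02,  1.61430715e+00, -1.75372416e-05,
        1.47602208e+00, -1.18998646e-01]), 'dq': array([-7.72768191e-04, -4.93063149e-05,  4.92449375e-04,  7.90334786e-04,
        1.30872844e-03, -1.21209764e-04]), 'effort': array([ 2.11786071e-03, -3.93678725e+01, -3.70180321e+01,  6.84540169e-05,
        7.02526944e-03,  2.99205090e-05]), 'tool_pos': array([0.23950117, 0.57662042, 0.23806092]), 'tool_rot': array([-0.6144399 , -3.08027511,  0.00311969]), 'contact_force': array([ 0.2379484 ,  0.45959653, -0.31805341]), 'wrist_torque': array([0.00393236, 0.04429098, 0.00491037]), 'opening': 0.08543620900561129}
top {'fx': 429.73484493164, 'fy': 429.73484493164, 'cx': 319.7669087945553, 'cy': 196.79691063631978, 'dist': array([-0.05803811,  0.        ,  0.        ,  0.        ,  0.        ]), 'T': array([[-0.02660337,  0.9917509 , -0.12538909,  0.39940166],
       [-0.9995993 , -0.02760533, -0.00625972,  0.01030967],
       [-0.00966949,  0.12517231,  0.9920879 ,  1.30043556],
       [ 0.        ,  0.        ,  0.        ,  1.        ]])}
side {'fx': 468.6552542953132, 'fy': 468.6552542953132, 'cx': 320.77322717466575, 'cy': 192.33623819475235, 'dist': array([0.03023194, 0.        , 0.        , 0.        , 0.        ]), 'T': array([[ 0.90143284,  0.29775046, -0.3142666 ,  0.16502271],
       [-0.43290132,  0.62651156, -0.64813557, -0.79053876],
       [ 0.003909  ,  0.72029711,  0.69365466,  0.8823135 ],
       [ 0.        ,  0.        ,  0.        ,  1.        ]])}
```

View pics/top0.png

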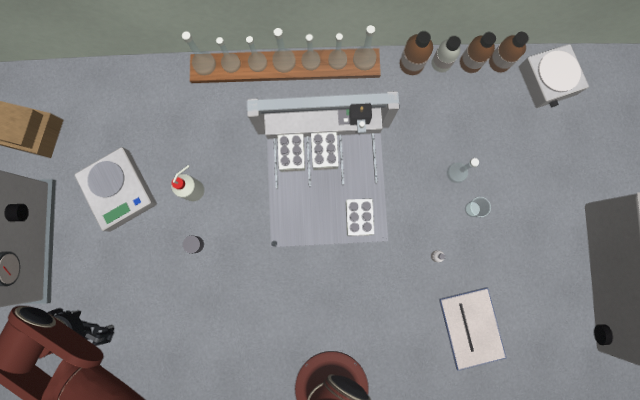

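View pics/side0.png

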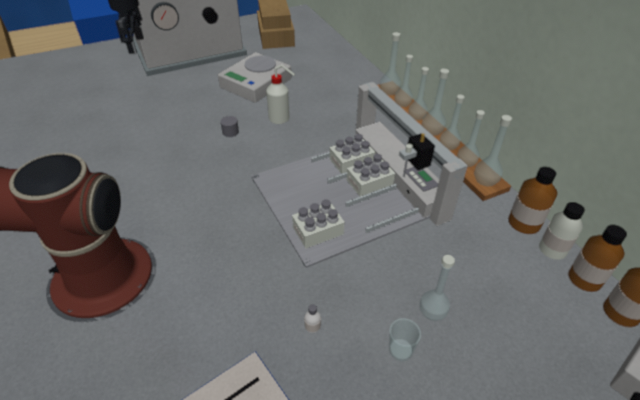

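The empty lane is the right-hand one (y = -100), with the head at about (360,115) in the top view. The rack stands at about (360,217). I'll zoom in next.

```bash
python3 - <<'E'
import cv2,numpy as np
im=np.load("top0.npz")["im"][:,:,::-1]
c=im[90:255,235:405]; cv2.imwrite("pics/ztop0.png",cv2.resize(c,None,fx=3.6,fy=3.6,interpolation=cv2.INTER_CUBIC))
im=np.load("side0.npz")["im"][:,:,::-1]
c=im[80:270,240:470]; cv2.imwrite("pics/zside0.png",cv2.resize(c,None,fx=3,fy=3,interpolation=cv2.INTER_CUBIC))
E
```

```text
(no output)
```

View pics/ztop0.png

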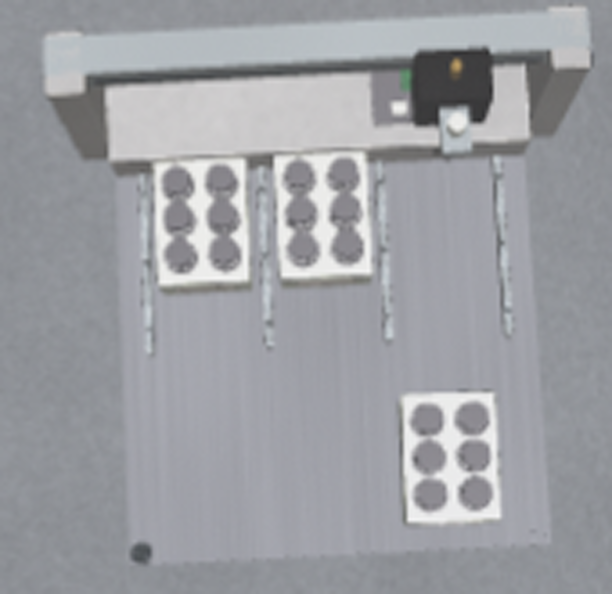

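View pics/zside0.png

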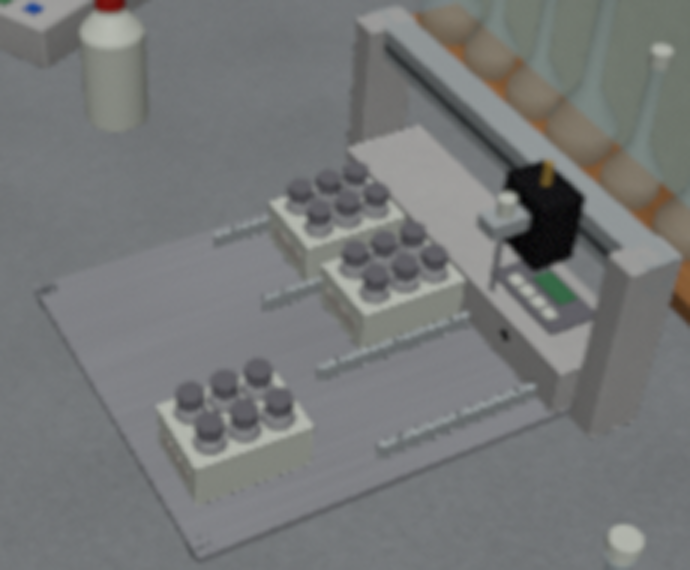

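```bash
cat > h.py <<'E'
import cv2,numpy as np
from station import ctrl
def rays(n,px):
    c=ctrl.calibration(n); K=np.array([[c["fx"],0,c["cx"]],[0,c["fy"],c["cy"]],[0,0,1]])
    u=cv2.undistortPoints(np.asarray(px,float).reshape(-1,1,2),K,c["dist"]).reshape(-1,2)
    d=np.c_[u[:,0],-u[:,1],-np.ones(len(u))]@c["T"][:3,:3].T
    return c["T"][:3,3],d
def cast(n,px,z):
    o,d=rays(n,px); s=(z-o[2])/d[:,2]; return o+s[:,None]*d
def proj(n,P):
    c=ctrl.calibration(n); K=np.array([[c["fx"],0,c["cx"]],[0,c["fy"],c["cy"]],[0,0,1]])
    T=np.linalg.inv(c["T"]); p=np.asarray(P,float).reshape(-1,3)@T[:3,:3].T+T[:3,3]
    return cv2.projectPoints(p*[1,-1,-1],np.zeros(3),np.zeros(3),K,c["dist"])[0].reshape(-1,2)
def blobs(im,thr,box,k=6):
    x0,y0,x1,y1=box; g=im[y0:y1,x0:x1].min(2)
    g=cv2.resize(g,None,fx=k,fy=k,interpolation=cv2.INTER_CUBIC)
    m=((g>thr)*255).astype(np.uint8)
    cs=cv2.findContours(m,cv2.RETR_EXTERNAL,cv2.CHAIN_APPROX_NONE)[0]
    return [(c.reshape(-1,2)+.5)/k-.5+[x0,y0] for c in cs if cv2.contourArea(c)>80*k*k]
def rect(n,c,z):
    P=cast(n,c,z)[:,:2]; (cx,cy),(w,h),a=cv2.minAreaRect((P*1000).astype(np.float32))
    if w<h: w,h,a=h,w,a+90
    a=(a+90)%180-90
    return np.round([cx,cy,w,h,a],1)
E
python3 - <<'E'
from h import *
im=np.load("top0.npz")["im"]
for thr in(180,195,210):
  for c in blobs(im,thr,(262,130,385,250)): print(thr,rect("top",c,.058))
z=lambda P:(np.array(P,float)+.5)/3.6-.5+[235,90]
print("rails",cast("top",z([(498,157),(508,336),(380,163),(390,340),(263,167),(268,347),(143,175),(149,353)]),.028).round(4))
print("deckcorners",cast("top",z([(130,563),(549,543),(525,157),(115,165)]),.012).round(4))
print("wall top face foot", cast("top",z([(110,160),(528,140)]),.062).round(4))
im=np.load("side0.npz")["im"]
z=lambda P:(np.array(P,float)+.5)/3-.5+[240,80]
print("side deck corners",cast("side",z([(37,291),(198,558)]),.012).round(4))
print("side rails",cast("side",z([(378,444),(530,389),(317,369),(466,317)]),.028).round(4))
print("side racktop",cast("side",z([(157,407),(194,468),(311,426)]),.058).round(4))
E
```

```text
180 [ 4.952e+02 -9.660e+01  1.077e+02  7.750e+01  4.000e-01]
180 [695.7 101.2 104.9  78.4   1.4]
180 [698.1   0.9 104.9  78.9   1.5]
180 [753.2  62.1 228.1  12.8  88.3]
195 [ 4.955e+02 -9.620e+01  1.055e+02  7.650e+01  3.000e-01]
195 [695.7 101.1 103.8  76.4   1.3]
195 [698.1   1.1 103.8  77.2   1.4]
195 [753.9  67.2 215.6  11.8  88.3]
210 [495.6 -96.1 103.8  75.3   0.5]
210 [695.5 101.1 102.2  75.3   1.4]
210 [697.9   1.1 102.2  75.4   1.4]
rails [[ 0.7506 -0.1488  0.028 ]
 [ 0.5973 -0.1504  0.028 ]
 [ 0.7482 -0.0488  0.028 ]
 [ 0.5967 -0.0522  0.028 ]
 [ 0.7476  0.0501  0.028 ]
 [ 0.5936  0.0495  0.028 ]
 [ 0.7437  0.1518  0.028 ]
 [ 0.5914  0.1487  0.028 ]]
deckcorners [[ 0.4182  0.1687  0.012 ]
 [ 0.4253 -0.1791  0.012 ]
 [ 0.7544 -0.1739  0.012 ]
 [ 0.7576  0.1775  0.012 ]]
wall top face foot [[ 0.7481  0.1751  0.062 ]
 [ 0.755  -0.1699  0.062 ]]
side deck corners [[ 0.4144  0.1608  0.012 ]
 [ 0.4226 -0.1817  0.012 ]]
side rails [[ 0.5972 -0.1512  0.028 ]
 [ 0.7438 -0.1521  0.028 ]
 [ 0.5925 -0.0539  0.028 ]
 [ 0.7427 -0.0531  0.028 ]]
side racktop [[ 0.4412 -0.0626  0.058 ]
 [ 0.4416 -0.1342  0.058 ]
 [ 0.5434 -0.1341  0.058 ]]
```

```bash
python3 - <<'E'
from h import *
for n in("top","side"):
  im=np.load(n+"0.npz")["im"]
  k=6; g=cv2.resize(im.min(2),None,fx=k,fy=k,interpolation=cv2.INTER_CUBIC).astype(np.float32)
  O=np.array([.595,-.0012]);a=np.radians(1.3);X=np.array([np.cos(a),np.sin(a)]);Y=np.array([-X[1],X[0]])
  for y in(-150,-50,50,150):
    if n=="side" and y>0: continue
    pts=[]
    for x in range(10,145,3):
      if y>0 and x>40 or y==-50 and n=="side" and 0: continue
      s=np.arange(-12,12.1,.25)
      P=O+X*x/1e3+(y+s)[:,None]*Y/1e3
      px=proj(n,np.c_[P,np.full(len(P),.028)])
      v=cv2.remap(g,((px[:,0]+.5)*k-.5).astype(np.float32),((px[:,1]+.5)*k-.5).astype(np.float32),cv2.INTER_LINEAR).ravel()
      w=np.clip(v-np.median(v)-8,0,None)
      if w.sum()>50: pts.append((x,y+(w*s).sum()/w.sum()))
    pts=np.array(pts)
    if len(pts)>4:
      f=np.polyfit(pts[:,0],pts[:,1],1); r=pts[:,1]-np.polyval(f,pts[:,0])
      print(n,y,len(pts),"y at mouth %.2f, at 103 %.2f slope deg %.2f rms %.2f"%(f[1],np.polyval(f,103),np.degrees(f[0]),r.std()))
E
```

```text
top -150 27 y at mouth -150.86, at 103 -150.74 slope deg 0.06 rms 0.57
top -50 44 y at mouth -52.40, at 103 -43.41 slope deg 5.00 rms 3.05
top 50 8 y at mouth 49.23, at 103 53.48 slope deg 2.37 rms 0.46
top 150 9 y at mouth 151.20, at 103 147.59 slope deg -2.01 rms 0.18
side -150 27 y at mouth -149.63, at 103 -150.63 slope deg -0.55 rms 1.81
side -50 32 y at mouth -50.68, at 103 -50.56 slope deg 0.07 rms 0.56
```

```bash
cat >> h.py <<'E'
from scipy.spatial.transform import Rotation as R
def st():
    o=ctrl.get_obs(); Rm=R.from_rotvec(o["tool_rot"]).as_matrix(); return o,Rm
def show():
    o,Rm=st(); print("t%.2f"%o["t"],"pos",o["tool_pos"].round(4),"y-axis yaw",np.degrees(np.arctan2(Rm[1,1],Rm[0,1])).round(2),"z",Rm[:,2].round(4),"F",o["contact_force"].round(1),"open",round(float(o["opening"]),4))
def goto(target,yaw=None):
    o,Rm=st(); show()
    print("transl cm",(Rm.T@(np.array(target)-o["tool_pos"])*100).round(2))
    if yaw is not None:
        c=np.radians(yaw); 
        Y=np.array([np.cos(c),np.sin(c),0]);Z=np.array([0,0,-1.]);X=np.cross(Y,Z)
        print("delta_rot deg",np.degrees(R.from_matrix(Rm.T@np.c_[X,Y,Z]).as_rotvec()).round(2))
E
python3 -c "
from h import *
goto([.4955,-.0961,.238],90.4)"
```

```text
t0.10 pos [0.2395 0.5767 0.2382] y-axis yaw 67.44 z [-9.0e-04 -1.6e-03 -1.0e+00] F [ 0.  -0.   0.4] open 0.0852
transl cm [-49.45 -52.31   0.11]
delta_rot deg [ -0.1   -0.03 -22.96]
```

```bash
python3 -m creep '[{"hand":1,"translation":[-4,-4.2,0],"delta_rot":[0,0,0]},{"hand":1,"translation":[-4,-4.2,0],"delta_rot":[0,0,0]},{"hand":1,"translation":[-4,-4.2,0],"delta_rot":[0,0,0]},{"hand":1,"translation":[-4,-4.2,0],"delta_rot":[0,0,0]},{"hand":1,"translation":[-4,-4.2,0],"delta_rot":[0,0,0]},{"hand":1,"translation":[-4,-4.2,0],"delta_rot":[0,0,0]},{"hand":1,"translation":[-4,-4.2,0],"delta_rot":[0,0,0]},{"hand":1,"translation":[-4,-4.2,0],"delta_rot":[0,0,0]}]'
python3 -c "
from h import *
goto([.4955,-.0961,.238],90.4)"
```

```text
t: 1.1
tool_pos: [0.4065, 0.1423, 0.239]
tool_rot: [0.614, 3.081, 0.0]
contact_force: [0.9, 0.5, -0.9]
opening: 0.0854
t1.10 pos [0.4065 0.1423 0.239 ] y-axis yaw 67.45 z [ 1.e-04  1.e-04 -1.e+00] F [ 0.9  0.5 -0.9] open 0.0854
transl cm [-17.37 -18.6    0.1 ]
delta_rot deg [ 1.000e-02  1.000e-02 -2.295e+01]
```

```bash
python3 -m creep '[{"hand":1,"translation":[-4.2,-4.5,0],"delta_rot":[0,0,0]},{"hand":1,"translation":[-4.2,-4.5,0],"delta_rot":[0,0,0]},{"hand":1,"translation":[-4.2,-4.5,0],"delta_rot":[0,0,0]},{"hand":1,"translation":[-4.2,-4.5,0],"delta_rot":[0,0,0]},{"hand":1,"translation":[0,0,0],"delta_rot":[0,0,-7.7]},{"hand":1,"translation":[0,0,0],"delta_rot":[0,0,-7.7]},{"hand":1,"translation":[0,0,0],"delta_rot":[0,0,-7.6]},{"hand":1,"translation":[0,0,0],"delta_rot":[0,0,0]}]'
python3 -c "
from h import *
goto([.4955,-.0961,.12],90.4)"
```

```text
t: 2.1
tool_pos: [0.4922, -0.0866, 0.2388]
tool_rot: [0.009, -3.141, -0.0]
contact_force: [-0.4, -0.8, -0.1]
opening: 0.0849
t2.10 pos [ 0.4922 -0.0866  0.2388] y-axis yaw 90.34 z [-9.e-04  3.e-04 -1.e+00] F [-0.4 -0.8 -0.1] open 0.0849
transl cm [-0.34 -0.96 11.88]
delta_rot deg [ 0.02 -0.05 -0.06]
```

```bash
python3 -m creep '[{"hand":1,"translation":[-0.3,-1,3.3],"delta_rot":[0,0,0]},{"hand":1,"translation":[0,0,3.4],"delta_rot":[0,0,0]},{"hand":1,"translation":[0,0,3.4],"delta_rot":[0,0,0]},{"hand":1,"translation":[0,0,2],"delta_rot":[0,0,0]},{"hand":1,"translation":[0,0,0],"delta_rot":[0,0,0]}]'
python3 - <<'E'
from h import *
goto([.4955,-.0961,.04],90.4)
for n,b in(("top",(300,130,420,260)),("side",(230,120,400,270))):
    im,d=ctrl.get_image(n); x0,y0,x1,y1=b
    cv2.imwrite(f"pics/{n}1.png",cv2.resize(im[y0:y1,x0:x1,::-1],None,fx=4,fy=4,interpolation=cv2.INTER_CUBIC))
E
```

```text
t: 2.72
tool_pos: [0.4939, -0.096, 0.1161]
tool_rot: [0.009, -3.137, -0.002]
contact_force: [1.1, -0.1, 0.1]
opening: 0.0856
t2.73 pos [ 0.4939 -0.096   0.1161] y-axis yaw 90.34 z [-0.0044  0.0016 -1.    ] F [ 1.1 -0.1  0.1] open 0.0856
transl cm [-0.19 -0.03  7.61]
delta_rot deg [ 0.09 -0.25 -0.06]
```

View pics/top1.png

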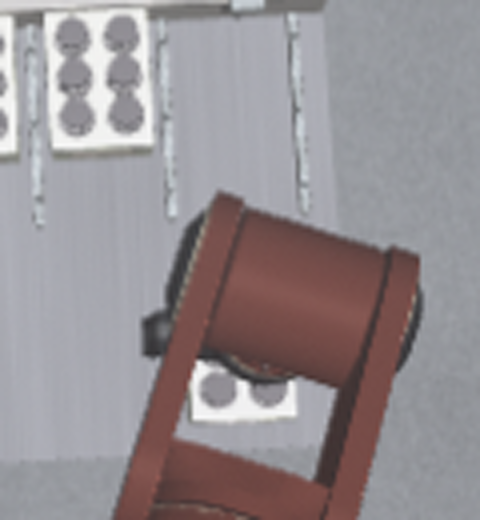

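View pics/side1.png

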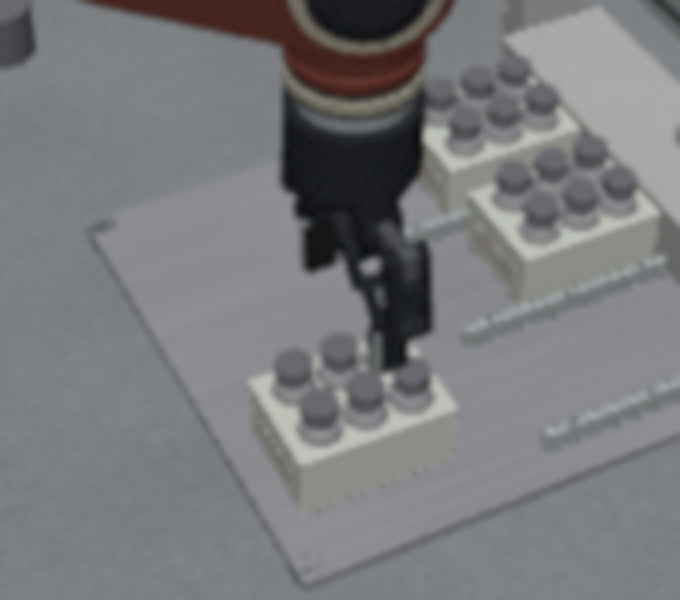

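```bash
python3 -m creep '[{"hand":1,"translation":[-0.1,0,2],"delta_rot":[0,-0.2,0]},{"hand":1,"translation":[0,0,2],"delta_rot":[0,0,0]},{"hand":1,"translation":[0,0,0.5],"delta_rot":[0,0,0]},{"hand":1,"translation":[0,0,0],"delta_rot":[0,0,0]}]'
python3 -m creep '[{"hand":1,"translation":[0,0,0.4],"delta_rot":[0,0,0]},{"hand":1,"translation":[0,0,0.3],"delta_rot":[0,0,0]},{"hand":1,"translation":[0,0,0.3],"delta_rot":[0,0,0]},{"hand":1,"translation":[0,0,0],"delta_rot":[0,0,0]}]'

```

```text
t: 3.32
tool_pos: [0.4972, -0.0968, 0.0743]
tool_rot: [-0.012, 3.137, -0.001]
contact_force: [0.4, -0.8, 1.1]
opening: 0.0851
t: 3.82
tool_pos: [0.4964, -0.0965, 0.063]
tool_rot: [-0.012, 3.139, 0.0]
contact_force: [0.2, -0.6, -0.7]
opening: 0.0858
```

```bash
python3 - <<'E'
from h import *
goto([.4955,-.0961,.04],90.4)
for n,b in(("side",(230,120,400,270)),):
    im,d=ctrl.get_image(n); x0,y0,x1,y1=b
    cv2.imwrite(f"pics/{n}2.png",cv2.resize(im[y0:y1,x0:x1,::-1],None,fx=4,fy=4,interpolation=cv2.INTER_CUBIC))
E
```

```text
t3.83 pos [ 0.4964 -0.0965  0.063 ] y-axis yaw 90.43 z [ 2.9e-03  2.0e-04 -1.0e+00] F [ 0.2 -0.6 -0.7] open 0.0858
transl cm [0.1  0.04 2.3 ]
delta_rot deg [0.01 0.16 0.03]
```

View pics/side2.png

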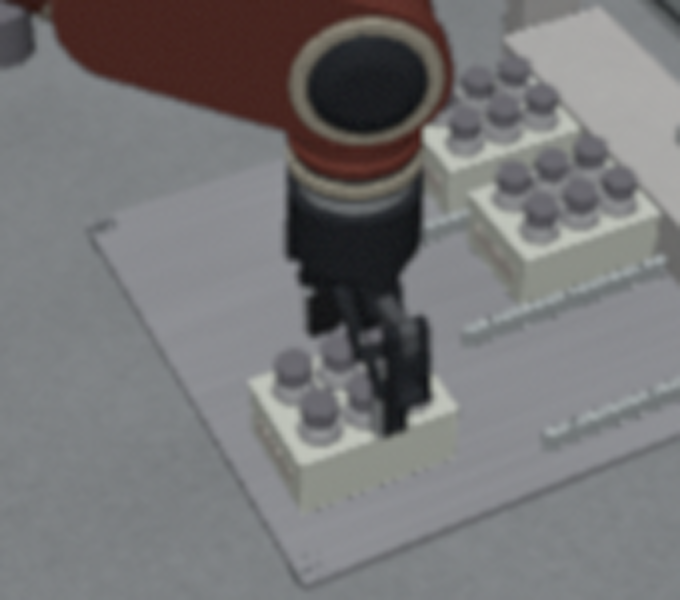

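The near fingertip shows at about (390,432), just outside the rack's right top edge, with no force reading. I'll carry on down.

```bash
python3 -m creep '[{"hand":1,"translation":[0.1,0,0.3],"delta_rot":[0,0.1,0]},{"hand":1,"translation":[0,0,0.3],"delta_rot":[0,0,0]},{"hand":1,"translation":[0,0,0.3],"delta_rot":[0,0,0]},{"hand":1,"translation":[0,0,0],"delta_rot":[0,0,0]}]'
python3 -m creep '[{"hand":1,"translation":[0,0,0.4],"delta_rot":[0,0,0]},{"hand":1,"translation":[0,0,0.4],"delta_rot":[0,0,0]},{"hand":1,"translation":[0,0,0.3],"delta_rot":[0,0,0]},{"hand":1,"translation":[0,0,0.3],"delta_rot":[0,0,0]},{"hand":1,"translation":[0,0,0.3],"delta_rot":[0,0,0]},{"hand":1,"translation":[0,0,0],"delta_rot":[0,0,0]}]'

```

```text
t: 4.38
tool_pos: [0.4954, -0.0965, 0.0538]
tool_rot: [-0.012, 3.141, 0.001]
contact_force: [-0.5, -0.9, 0.2]
opening: 0.0851
t: 5.12
tool_pos: [0.4955, -0.0965, 0.037]
tool_rot: [-0.012, 3.14, 0.0]
contact_force: [0.4, -0.7, 0.4]
opening: 0.0856
```

```bash
python3 - <<'E'
from h import *
goto([.4955,-.0961,.033],90.4)
for n,b in(("side",(230,120,400,270)),):
    im,d=ctrl.get_image(n); x0,y0,x1,y1=b
    cv2.imwrite(f"pics/{n}3.png",cv2.resize(im[y0:y1,x0:x1,::-1],None,fx=4,fy=4,interpolation=cv2.INTER_CUBIC))
E
```

```text
t5.12 pos [ 0.4955 -0.0965  0.037 ] y-axis yaw 90.43 z [ 1.2e-03  2.0e-04 -1.0e+00] F [ 0.4 -0.7  0.4] open 0.0856
transl cm [-0.    0.04  0.4 ]
delta_rot deg [0.01 0.07 0.03]
```

View pics/side3.png

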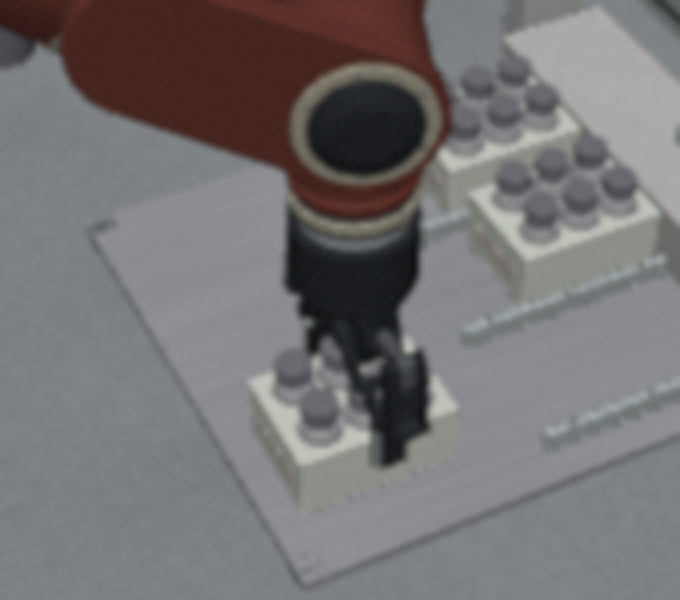

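```bash
python3 -m creep '[{"hand":0.96,"translation":[0,0,0],"delta_rot":[0,0,0]},{"hand":0.94,"translation":[0,0,0],"delta_rot":[0,0,0]},{"hand":0.92,"translation":[0,0,0],"delta_rot":[0,0,0]},{"hand":0.9,"translation":[0,0,0],"delta_rot":[0,0,0]},{"hand":0.89,"translation":[0,0,0],"delta_rot":[0,0,0]},{"hand":0.87,"translation":[0,0,0],"delta_rot":[0,0,0]},{"hand":0.87,"translation":[0,0,0],"delta_rot":[0,0,0]}]' 20
```

```text
t: 6.05
tool_pos: [0.4958, -0.0963, 0.0376]
tool_rot: [-0.012, 3.14, 0.001]
contact_force: [-1.4, 2.8, 4.8]
opening: 0.0757
```

```bash
python3 -c "
from h import *
goto([.4955,-.1041,.037],91.3)"
```

```text
t6.05 pos [ 0.4958 -0.0963  0.0376] y-axis yaw 90.43 z [ 1.8e-03  7.0e-04 -1.0e+00] F [-1.4  2.8  4.8] open 0.0757
transl cm [ 0.04 -0.78  0.06]
delta_rot deg [ 0.04  0.11 -0.87]
```

```bash
python3 -m creep '[{"hand":0.87,"translation":[0,-0.2,0],"delta_rot":[0,0,-0.2]},{"hand":0.87,"translation":[0,-0.2,0],"delta_rot":[0,0,-0.3]},{"hand":0.87,"translation":[0,-0.2,0],"delta_rot":[0,0,-0.2]},{"hand":0.87,"translation":[0,-0.2,0],"delta_rot":[0,0,-0.2]},{"hand":0.87,"translation":[0,0,0],"delta_rot":[0,0,0]},{"hand":0.87,"translation":[0,0,0],"delta_rot":[0,0,0]}]'
python3 -c "
from h import *
goto([.4955,-.1041,.037],91.3)"
```

```text
t: 6.8
tool_pos: [0.4961, -0.1042, 0.0376]
tool_rot: [-0.037, 3.139, 0.001]
contact_force: [0.8, 5.6, 4.6]
opening: 0.0755
t6.80 pos [ 0.4961 -0.1042  0.0376] y-axis yaw 91.34 z [ 2.4e-03  8.0e-04 -1.0e+00] F [0.8 5.6 4.6] open 0.0755
transl cm [0.06 0.01 0.06]
delta_rot deg [0.04 0.14 0.04]
```

```bash
python3 -m creep '[{"hand":0.9,"translation":[0,0,0],"delta_rot":[0,0,0]},{"hand":0.93,"translation":[0,0,0],"delta_rot":[0,0,0]},{"hand":0.97,"translation":[0,0,0],"delta_rot":[0,0,0]},{"hand":1,"translation":[0,0,0],"delta_rot":[0,0,0]},{"hand":1,"translation":[0,0,-0.5],"delta_rot":[0,0,0]},{"hand":1,"translation":[0,0,-1],"delta_rot":[0,0,0]},{"hand":1,"translation":[0,0,-2],"delta_rot":[0,0,0]},{"hand":1,"translation":[0,0,-3],"delta_rot":[0,0,0]}]'
python3 -m creep '[{"hand":0.8,"translation":[0,0,-3],"delta_rot":[0,0,0]},{"hand":0.7,"translation":[4,0,-1],"delta_rot":[0,0,0]},{"hand":0.6,"translation":[4,0,0],"delta_rot":[0,0,0]},{"hand":0.6,"translation":[2,0,0],"delta_rot":[0,0,0]},{"hand":0.6,"translation":[0,0,0],"delta_rot":[0,0,0]}]'
python3 - <<'E'
from h import *
show()
im,d=ctrl.get_image("top"); np.savez("top4.npz",im=im)
cv2.imwrite("pics/top4.png",cv2.resize(im[100:260,290:420,::-1],None,fx=3.6,fy=3.6,interpolation=cv2.INTER_CUBIC))
im,d=ctrl.get_image("side"); np.savez("side4.npz",im=im)
cv2.imwrite("pics/side4.png",cv2.resize(im[120:270,230:400,::-1],None,fx=4,fy=4,interpolation=cv2.INTER_CUBIC))
E
```

```text
t: 7.8
tool_pos: [0.4952, -0.1044, 0.1028]
tool_rot: [-0.037, 3.141, 0.001]
contact_force: [0.4, -0.5, 0.3]
opening: 0.0856
t: 8.43
tool_pos: [0.3953, -0.107, 0.1428]
tool_rot: [-0.035, 3.138, -0.002]
contact_force: [0.6, -0.3, -0.5]
opening: 0.0514
t8.43 pos [ 0.3953 -0.107   0.1428] y-axis yaw 91.29 z [ 3.6e-03 -9.0e-04 -1.0e+00] F [ 0.6 -0.3 -0.5] open 0.0514
```

View pics/top4.png

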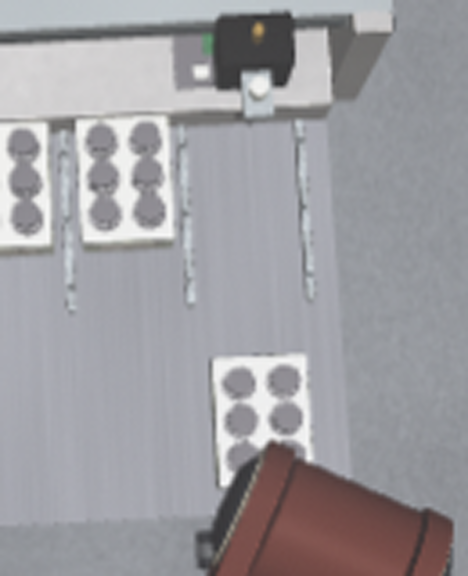

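View pics/side4.png

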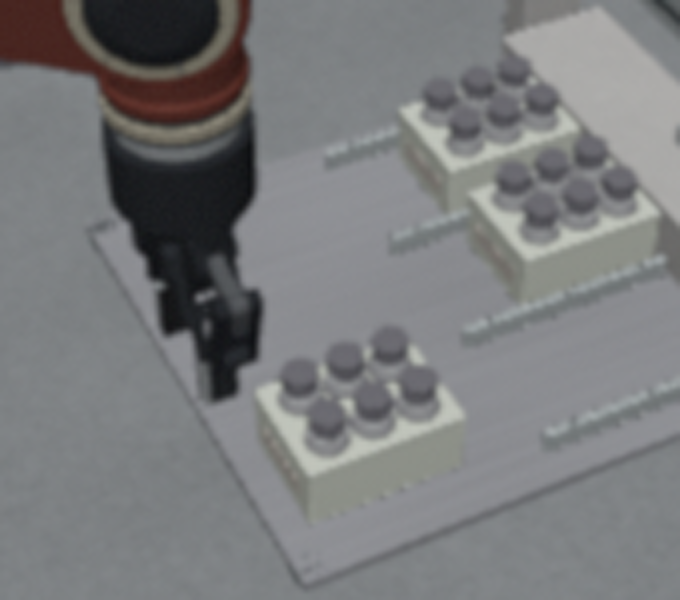

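```bash
cat >> h.py <<'E'
O=np.array([.595,-.0018]);A=np.radians(1.3);LX=np.array([np.cos(A),np.sin(A)]);LY=np.array([-LX[1],LX[0]])
def lane(P): P=np.asarray(P)[:,:2]-O; return np.c_[P@LX,P@LY]*1000
def w(x,y): return O+LX*x/1e3+LY*y/1e3
E
python3 - <<'E'
from h import *
im=np.load("top4.npz")["im"]
for thr in(190,205):
  for c in blobs(im,thr,(330,185,385,250)):
    L=lane(cast("top",c,.058))
    f=L[:,0].max(); 
    mid=L[(L[:,0]<f-8)&(L[:,0]>f-55)]
    l=mid[mid[:,1]>-80]; r=mid[mid[:,1]<-120]; fr=L[(L[:,0]>f-4)&(L[:,1]<-70)&(L[:,1]>-130)]
    for e,i,j in((l,0,1),(r,0,1),(fr,1,0)):
      if len(e)>5: p=np.polyfit(e[:,i],e[:,j],1); print(thr,len(e),"mean",e[:,j].mean().round(2),"slope deg",np.degrees(p[0]).round(2))
im=np.load("side4.npz")["im"]
z=lambda P:(np.array(P,float)+.5)/4-.5+[230,120]
print(lane(cast("side",z([(255,395),(303,463),(465,415)]),.058)).round(1))
print(lane(cast("side",z([(548,437),(463,333)]),.028)).round(1))
E
```

```text
190 202 mean -68.11 slope deg -0.47
190 97 mean -138.57 slope deg 1.25
190 123 mean -49.22 slope deg 0.92
205 207 mean -68.14 slope deg -1.69
205 96 mean -137.64 slope deg 1.16
205 123 mean -49.92 slope deg 0.91
[[-156.3  -67.9]
 [-153.8 -129.2]
 [ -51.8 -138.6]]
[[  -1.2 -153.8]
 [  -3.9  -52.7]]
```

```bash
cat >> h.py <<'E'
def edges(n,c,z,span):
    L=lane(cast(n,c,z)); L=L[(L[:,0]>span[0])&(L[:,0]<span[1])]; out=[]
    b=np.round(L[:,0]/2).astype(int)
    for s,fn in(("left",np.max),("right",np.min)):
        q=np.array([(2*i,fn(L[b==i,1])) for i in np.unique(b)]); p=np.polyfit(q[:,0],q[:,1],1)
        out.append((s,np.polyval(p,np.mean(span)).round(2),"deg",np.degrees(p[0]).round(2),"rms",(q[:,1]-np.polyval(p,q[:,0])).std().round(2)))
    return out
E
python3 - <<'E'
from h import *
im=np.load("top4.npz")["im"]; im0=np.load("top0.npz")["im"]
for thr in(190,205):
  for c in blobs(im,thr,(330,185,385,250)): print(thr,edges("top",c,.058,(-80,-54)))
  for c in blobs(im,thr,(300,120,340,180)): print("b",thr,edges("top",c,.058,(60,140)))
  for c in blobs(im0,thr,(330,185,385,250)): print("init",thr,edges("top",c,.058,(-145,-56)))
E
```

```text
190 [('left', np.float64(-62.58), 'deg', np.float64(1.08), 'rms', np.float64(0.3)), ('right', np.float64(-138.36), 'deg', np.float64(-2.86), 'rms', np.float64(0.4))]
b 190 [('left', np.float64(71.33), 'deg', np.float64(-0.92), 'rms', np.float64(2.06)), ('right', np.float64(62.74), 'deg', np.float64(0.38), 'rms', np.float64(0.63))]
b 190 [('left', np.float64(38.61), 'deg', np.float64(-0.06), 'rms', np.float64(0.67)), ('right', np.float64(-37.89), 'deg', np.float64(-0.13), 'rms', np.float64(0.61))]Traceback (most recent call last):
  File "<stdin>", line 5, in <module>
  File "h.py", line 44, in edges
    q=np.array([(2*i,fn(L[b==i,1])) for i in np.unique(b)]); p=np.polyfit(q[:,0],q[:,1],1)
                                                                          ~^^^^^
IndexError: too many indices for array: array is 1-dimensional, but 2 were indexed
```

```bash
python3 -c "
from h import *
p=w(-197,-100.2); goto([*p,.036],91.3)"
```

```text
t8.53 pos [ 0.3963 -0.1071  0.143 ] y-axis yaw 91.32 z [ 3.6e-03 -7.0e-04 -1.0e+00] F [-0.   0.1  0.4] open 0.0514
transl cm [-0.36  0.07 10.7 ]
delta_rot deg [-0.04  0.2   0.03]
```

```bash
python3 -m creep '[{"hand":0.4,"translation":[-0.2,0.1,3],"delta_rot":[0,0.2,0]},{"hand":0.4,"translation":[0,0,3],"delta_rot":[0,0,0]},{"hand":0.4,"translation":[0,0,2.5],"delta_rot":[0,0,0]},{"hand":0.4,"translation":[0,0,2],"delta_rot":[0,0,0]},{"hand":0.4,"translation":[0,0,0],"delta_rot":[0,0,0]},{"hand":0.4,"translation":[0,0,0],"delta_rot":[0,0,0]}]'
python3 - <<'E'
from h import *
p=w(-165,-100.2); goto([*p,.036],91.3); print(lane([ctrl.get_obs()["tool_pos"]]))
im,d=ctrl.get_image("side")
cv2.imwrite("pics/side5.png",cv2.resize(im[120:270,230:400,::-1],None,fx=4,fy=4,interpolation=cv2.INTER_CUBIC))
E
```

```text
t: 9.28
tool_pos: [0.3986, -0.1061, 0.038]
tool_rot: [0.037, -3.141, 0.001]
contact_force: [-0.2, -1.0, -0.1]
opening: 0.0345
t9.28 pos [ 0.3986 -0.1061  0.038 ] y-axis yaw 91.36 z [-7.e-04 -5.e-04 -1.e+00] F [-0.2 -1.  -0.1] open 0.0345
transl cm [-3.37 -0.04  0.2 ]
delta_rot deg [-0.03 -0.04  0.06]
[[-198.71978184  -99.86234792]]
```

View pics/side5.png

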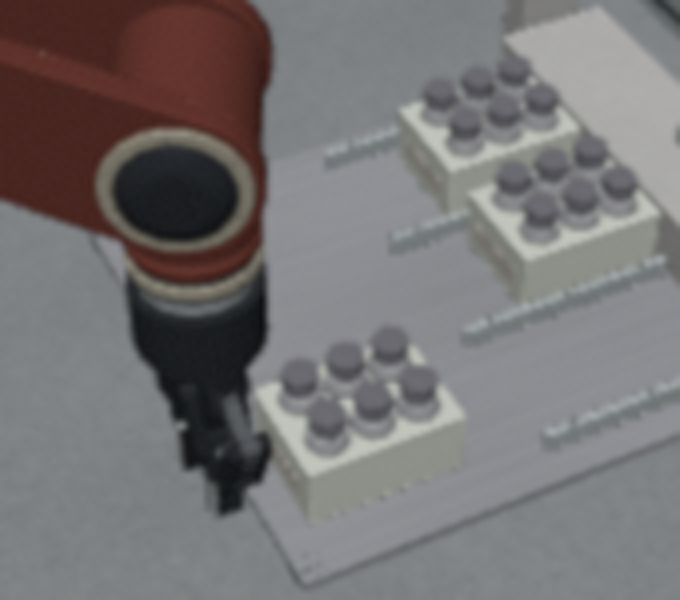

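```bash
python3 -m creep '[{"hand":0.4,"translation":[-1,0,0],"delta_rot":[0,0,0]},{"hand":0.4,"translation":[-0.8,0,0],"delta_rot":[0,0,0]},{"hand":0.4,"translation":[-0.5,0,0],"delta_rot":[0,0,0]},{"hand":0.4,"translation":[-0.3,0,0],"delta_rot":[0,0,0]},{"hand":0.4,"translation":[-0.3,0,0],"delta_rot":[0,0,0]},{"hand":0.4,"translation":[-0.3,0,0],"delta_rot":[0,0,0]},{"hand":0.4,"translation":[-0.3,0,0],"delta_rot":[0,0,0]},{"hand":0.4,"translation":[-0.3,0,0],"delta_rot":[0,0,0]}]'
python3 - <<'E'
from h import *
show(); print(lane([ctrl.get_obs()["tool_pos"]]))
E
```

```text
t: 10.32
tool_pos: [0.4345, -0.1049, 0.0369]
tool_rot: [0.037, -3.136, -0.0]
contact_force: [-6.1, -1.2, 5.9]
opening: 0.0342
t10.32 pos [ 0.4345 -0.1049  0.0369] y-axis yaw 91.36 z [-5.4e-03  1.0e-04 -1.0e+00] F [-6.1 -1.2  5.9] open 0.0342
[[-162.82254013  -99.46759508]]
```

```bash
python3 -m creep '[{"hand":0.4,"translation":[-0.5,0,0],"delta_rot":[0,0,0]},{"hand":0.4,"translation":[-0.5,-0.02,0],"delta_rot":[0,0,0]},{"hand":0.4,"translation":[-0.5,-0.02,0],"delta_rot":[0,0,0]},{"hand":0.4,"translation":[-0.5,0,0],"delta_rot":[0,0,0]},{"hand":0.4,"translation":[-0.5,0,0],"delta_rot":[0,0,0]},{"hand":0.4,"translation":[-0.5,0,0],"delta_rot":[0,0,0]},{"hand":0.4,"translation":[-0.5,0,0],"delta_rot":[0,0,0]},{"hand":0.4,"translation":[0,0,0],"delta_rot":[0,0,0]}]'
python3 - <<'E'
from h import *
show(); print(lane([ctrl.get_obs()["tool_pos"]]))
im,d=ctrl.get_image("top"); np.savez("top6.npz",im=im)
cv2.imwrite("pics/top6.png",cv2.resize(im[100:260,290:420,::-1],None,fx=3.6,fy=3.6,interpolation=cv2.INTER_CUBIC))
im,d=ctrl.get_image("side"); np.savez("side6.npz",im=im)
cv2.imwrite("pics/side6.png",cv2.resize(im[120:270,230:400,::-1],None,fx=4,fy=4,interpolation=cv2.INTER_CUBIC))
E
```

```text
t: 11.32
tool_pos: [0.4703, -0.1046, 0.0368]
tool_rot: [0.037, -3.139, -0.0]
contact_force: [-1.7, -0.6, 0.6]
opening: 0.0343
t11.32 pos [ 0.4703 -0.1046  0.0368] y-axis yaw 91.34 z [-0.0028  0.     -1.    ] F [-1.7 -0.6  0.6] open 0.0343
[[-127.00675697  -99.90193482]]
```

View pics/top6.png

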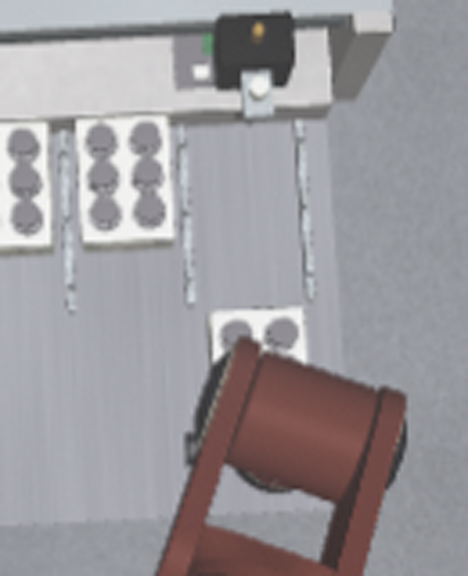

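View pics/side6.png

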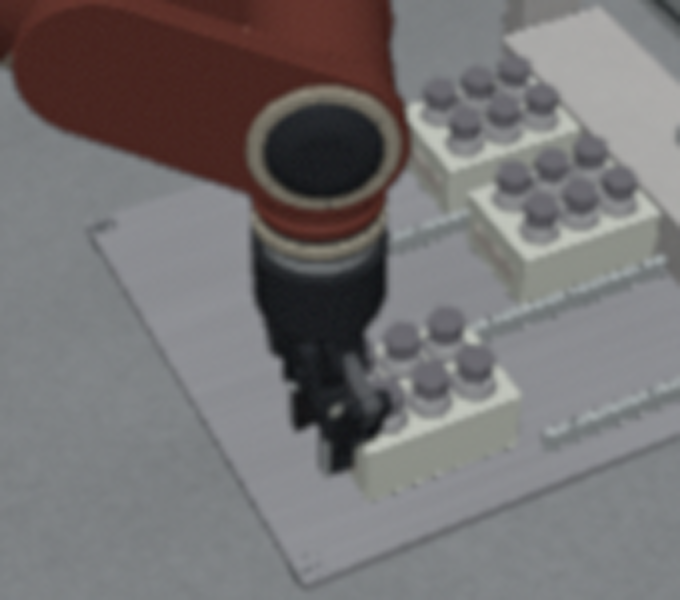

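```bash
cat >> h.py <<'E'
def front(im,box,zs=(190,205)):
    for thr in zs:
        for c in blobs(im,thr,box):
            L=lane(cast("top",c,.058)); f=L[:,0].max(); s=L[L[:,0]>f-12]
            fr=L[L[:,0]>f-3.5]; fr=fr[(fr[:,1]<fr[:,1].max()-4)&(fr[:,1]>fr[:,1].min()+4)]
            p=np.polyfit(fr[:,1],fr[:,0],1)
            print(thr,"front x %.1f"%fr[:,0].mean(),"left %.1f right %.1f mid %.1f"%(s[:,1].max(),s[:,1].min(),(s[:,1].max()+s[:,1].min())/2),"yaw deg %.2f"%-np.degrees(p[0]))
E
python3 - <<'E'
from h import *
im=np.load("top6.npz")["im"]
front(im,(340,170,385,250))
front(np.load("top4.npz")["im"],(340,190,385,250))
z=lambda P:(np.array(P,float)+.5)/4-.5+[230,120]
print(lane(cast("side",z([(355,450),(520,395)]),.058)).round(1))
E
```

```text
190 front x -10.8 left -62.9 right -139.0 mid -101.0 yaw deg -1.10
205 front x -11.6 left -63.4 right -138.1 mid -100.8 yaw deg -0.99
190 front x -49.1 left -62.5 right -139.2 mid -100.8 yaw deg -0.63
205 front x -49.9 left -62.9 right -138.3 mid -100.6 yaw deg -0.67
[[-122.5 -133.8]
 [ -14.5 -139.3]]
```

```bash
python3 -m creep '[{"hand":0.4,"translation":[-0.5,0,0],"delta_rot":[0,0,-0.3]},{"hand":0.4,"translation":[-0.5,0,0],"delta_rot":[0,0,-0.3]},{"hand":0.4,"translation":[-0.5,0,0],"delta_rot":[0,0,0]},{"hand":0.4,"translation":[-0.5,0,0],"delta_rot":[0,0,0]},{"hand":0.4,"translation":[-0.5,0,0],"delta_rot":[0,0,0]},{"hand":0.4,"translation":[-0.5,0,0],"delta_rot":[0,0,0]},{"hand":0.4,"translation":[-0.5,0,0],"delta_rot":[0,0,0]},{"hand":0.4,"translation":[-0.5,0,0],"delta_rot":[0,0,0]}]'
python3 - <<'E'
from h import *
show(); print(lane([ctrl.get_obs()["tool_pos"]]))
im,d=ctrl.get_image("top"); np.savez("top7.npz",im=im)
front(im,(340,150,385,220))
cv2.imwrite("pics/top7.png",cv2.resize(im[100:260,290:420,::-1],None,fx=3.6,fy=3.6,interpolation=cv2.INTER_CUBIC))
im,d=ctrl.get_image("side"); np.savez("side7.npz",im=im)
cv2.imwrite("pics/side7.png",cv2.resize(im[120:270,270:440,::-1],None,fx=4,fy=4,interpolation=cv2.INTER_CUBIC))
E
```

```text
t: 12.42
tool_pos: [0.5108, -0.1032, 0.0368]
tool_rot: [0.053, -3.139, -0.0]
contact_force: [-2.1, -0.5, -2.2]
opening: 0.0342
t12.43 pos [ 0.5108 -0.1032  0.0368] y-axis yaw 91.94 z [-1.8e-03  1.0e-04 -1.0e+00] F [-2.1 -0.5 -2.2] open 0.0342
[[-86.45515804 -99.47468287]]
190 front x 29.7 left -60.9 right -138.5 mid -99.7 yaw deg 0.54
205 front x 28.9 left -61.4 right -137.8 mid -99.6 yaw deg 0.53
```

View pics/top7.png

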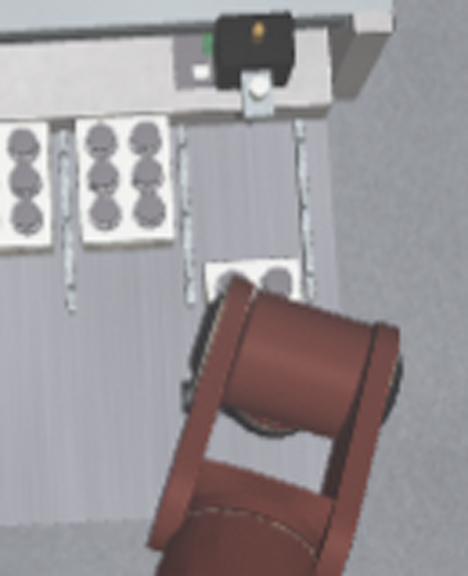

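View pics/side7.png

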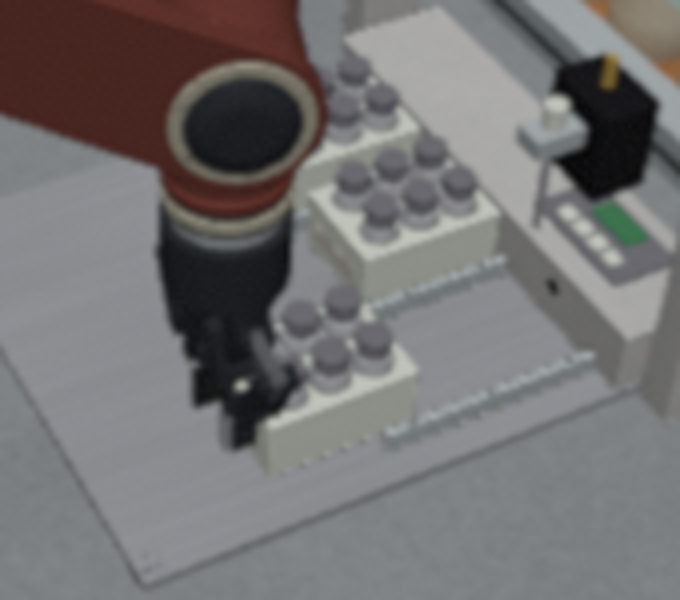

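The rack is entering the lane centred, at y -99.6 against a lane centre of -100, with its yaw within about 0.5°. I'll trim the hand slightly and push on.

```bash
python3 -m creep '[{"hand":0.4,"translation":[-0.5,0,0],"delta_rot":[0,0,0.2]},{"hand":0.4,"translation":[-0.5,0,0],"delta_rot":[0,0,0.2]},{"hand":0.4,"translation":[-0.5,-0.02,0],"delta_rot":[0,0,0]},{"hand":0.4,"translation":[-0.5,-0.02,0],"delta_rot":[0,0,0]},{"hand":0.4,"translation":[-0.5,0,0],"delta_rot":[0,0,0]},{"hand":0.4,"translation":[-0.5,0,0],"delta_rot":[0,0,0]},{"hand":0.4,"translation":[-0.5,0,0],"delta_rot":[0,0,0]},{"hand":0.4,"translation":[-0.5,0,0],"delta_rot":[0,0,0]}]'
python3 - <<'E'
from h import *
show(); print(lane([ctrl.get_obs()["tool_pos"]]))
im,d=ctrl.get_image("top"); np.savez("top8.npz",im=im)
front(im,(342,140,378,220))
cv2.imwrite("pics/top8.png",cv2.resize(im[100:260,290:420,::-1],None,fx=3.6,fy=3.6,interpolation=cv2.INTER_CUBIC))
E
```

```text
t: 13.52
tool_pos: [0.5509, -0.1027, 0.0372]
tool_rot: [0.042, -3.139, 0.0]
contact_force: [-5.4, -0.3, 4.4]
opening: 0.0343
t13.53 pos [ 0.5509 -0.1027  0.0372] y-axis yaw 91.53 z [-2.e-03 -3.e-04 -1.e+00] F [-5.4 -0.3  4.4] open 0.0343
[[-46.41552104 -99.88924103]]
```

View pics/top8.png

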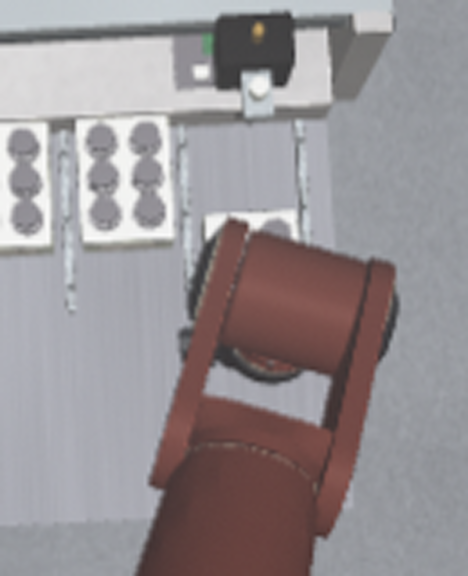

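```bash
sed -i 's/>80\*k\*k/>30*k*k/' h.py; python3 - <<'E'
from h import *
front(np.load("top8.npz")["im"],(342,140,376,175),(180,190,205))
E
```

```text
180 front x 70.6 left -62.9 right -138.8 mid -100.8 yaw deg -0.12
190 front x 69.9 left -83.3 right -138.6 mid -110.9 yaw deg 0.44
205 front x 69.1 left -84.7 right -138.1 mid -111.4 yaw deg -0.15
```

```bash
python3 -m creep '[{"hand":0.4,"translation":[-0.5,0.01,0],"delta_rot":[0,0,0]},{"hand":0.4,"translation":[-0.5,0.01,0],"delta_rot":[0,0,0]},{"hand":0.4,"translation":[-0.5,0.01,0],"delta_rot":[0,0,0]},{"hand":0.4,"translation":[-0.5,0,0],"delta_rot":[0,0,0]},{"hand":0.4,"translation":[-0.5,0,0],"delta_rot":[0,0,0]},{"hand":0.4,"translation":[-0.5,0,0],"delta_rot":[0,0,0]},{"hand":0.4,"translation":[-0.5,0,0],"delta_rot":[0,0,0]},{"hand":0.4,"translation":[-0.5,0,0],"delta_rot":[0,0,0]}]'
python3 - <<'E'
from h import *
show(); print(lane([ctrl.get_obs()["tool_pos"]]))
im,d=ctrl.get_image("top"); np.savez("top9.npz",im=im)
front(im,(342,130,376,165),(180,190,205))
cv2.imwrite("pics/top9.png",cv2.resize(im[100:260,290:420,::-1],None,fx=3.6,fy=3.6,interpolation=cv2.INTER_CUBIC))
im,d=ctrl.get_image("side"); np.savez("side9.npz",im=im)
cv2.imwrite("pics/side9.png",cv2.resize(im[120:270,290:460,::-1],None,fx=4,fy=4,interpolation=cv2.INTER_CUBIC))
E
```

```text
t: 14.58
tool_pos: [0.5906, -0.1013, 0.037]
tool_rot: [0.042, -3.139, 0.0]
contact_force: [-6.2, -0.8, 3.5]
opening: 0.0341
t14.57 pos [ 0.5906 -0.1013  0.037 ] y-axis yaw 91.54 z [-2.3e-03 -2.0e-04 -1.0e+00] F [-6.2 -0.8  3.5] open 0.0341
[[ -6.6347005  -99.36350179]]
180 front x 111.0 left -96.1 right -138.3 mid -117.2 yaw deg 2.75
190 front x 110.2 left -96.6 right -138.2 mid -117.4 yaw deg 3.35
```

View pics/top9.png

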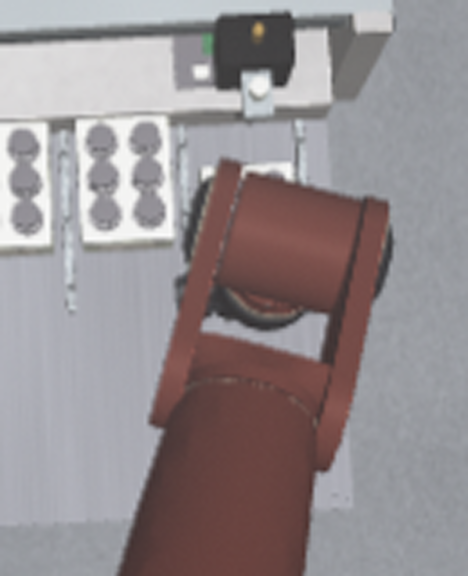

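View pics/side9.png

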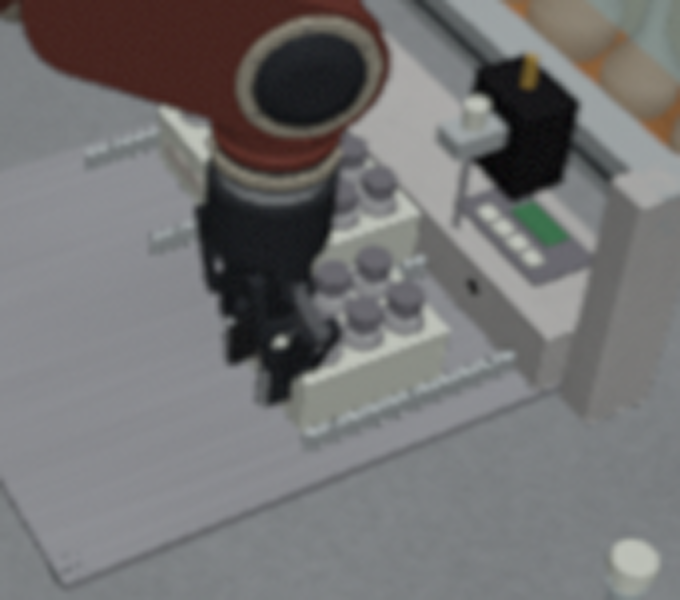

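```bash
python3 -m creep '[{"hand":0.4,"translation":[-0.5,-0.02,0],"delta_rot":[0,0,0.1]},{"hand":0.4,"translation":[-0.5,-0.02,0],"delta_rot":[0,0,0]},{"hand":0.4,"translation":[-0.5,0,0],"delta_rot":[0,0,0]},{"hand":0.4,"translation":[-0.5,0,0],"delta_rot":[0,0,0]},{"hand":0.4,"translation":[-0.5,0,0],"delta_rot":[0,0,0]},{"hand":0.4,"translation":[-0.5,0,0],"delta_rot":[0,0,0]},{"hand":0.4,"translation":[-0.4,0,0],"delta_rot":[0,0,0]},{"hand":0.4,"translation":[-0.2,0,0],"delta_rot":[0,0,0]}]'
python3 - <<'E'
from h import *
show(); print(lane([ctrl.get_obs()["tool_pos"]]))
im,d=ctrl.get_image("top"); np.savez("top10.npz",im=im)
cv2.imwrite("pics/top10.png",cv2.resize(im[100:260,290:420,::-1],None,fx=3.6,fy=3.6,interpolation=cv2.INTER_CUBIC))
im,d=ctrl.get_image("side"); np.savez("side10.npz",im=im)
cv2.imwrite("pics/side10.png",cv2.resize(im[120:250,310:460,::-1],None,fx=4.4,fy=4.4,interpolation=cv2.INTER_CUBIC))
E
```

```text
t: 15.68
tool_pos: [0.6264, -0.1007, 0.0368]
tool_rot: [0.039, -3.139, -0.0]
contact_force: [-5.2, -0.5, 3.1]
opening: 0.034
t15.68 pos [ 0.6264 -0.1007  0.0368] y-axis yaw 91.44 z [-0.0025 -0.     -1.    ] F [-5.2 -0.5  3.1] open 0.034
[[ 29.1541396  -99.58176646]]
```

View pics/top10.png

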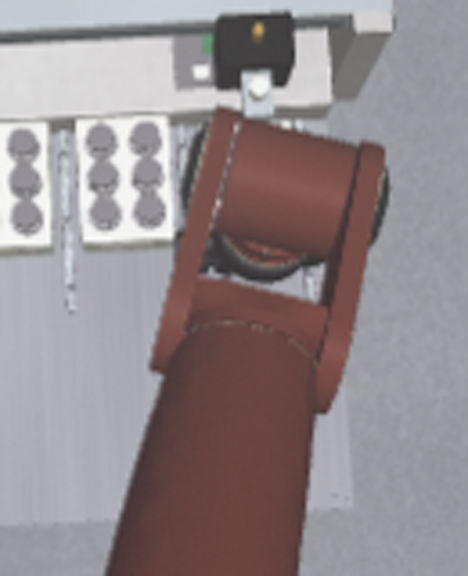

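View pics/side10.png

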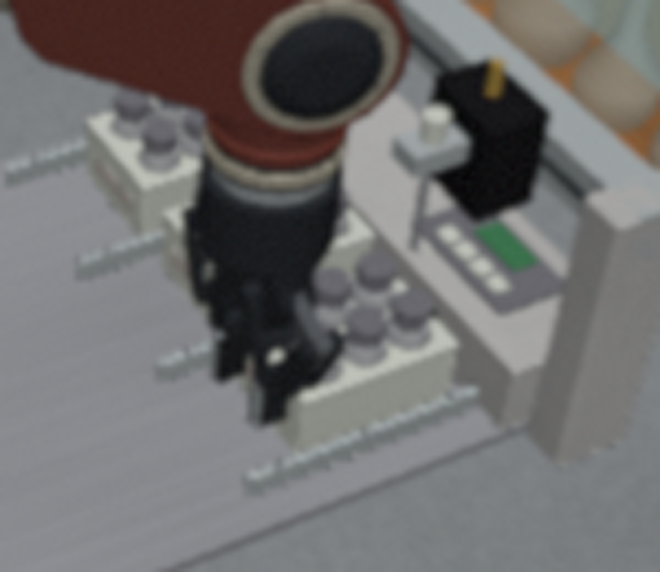

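```bash
python3 -m creep '[{"hand":0.4,"translation":[-0.2,0,0],"delta_rot":[0,0,0]},{"hand":0.4,"translation":[-0.2,0,0],"delta_rot":[0,0,0]},{"hand":0.4,"translation":[-0.2,0,0],"delta_rot":[0,0,0]}]'
python3 -m creep '[{"hand":0.4,"translation":[-0.1,0,0],"delta_rot":[0,0,0]},{"hand":0.4,"translation":[-0.1,0,0],"delta_rot":[0,0,0]}]'
python3 -m creep '[{"hand":0.4,"translation":[-0.1,0,0],"delta_rot":[0,0,0]},{"hand":0.4,"translation":[0,0,0],"delta_rot":[0,0,0]}]'
python3 - <<'E'
from h import *
show(); print(lane([ctrl.get_obs()["tool_pos"]]))
im,d=ctrl.get_image("side"); np.savez("side11.npz",im=im)
cv2.imwrite("pics/side11.png",cv2.resize(im[150:250,350:450,::-1],None,fx=6,fy=6,interpolation=cv2.INTER_CUBIC))
E
```

```text
t: 16.15
tool_pos: [0.6322, -0.1005, 0.0368]
tool_rot: [0.039, -3.139, 0.0]
contact_force: [-5.7, -0.4, 3.9]
opening: 0.0343
t: 16.4
tool_pos: [0.6342, -0.1005, 0.0368]
tool_rot: [0.039, -3.139, 0.0]
contact_force: [-5.0, 0.2, 3.5]
opening: 0.0339
t: 16.65
tool_pos: [0.6354, -0.1005, 0.0368]
tool_rot: [0.039, -3.139, 0.0]
contact_force: [-4.9, -0.3, 4.8]
opening: 0.0342
t16.65 pos [ 0.6354 -0.1005  0.0368] y-axis yaw 91.44 z [-2.e-03 -1.e-04 -1.e+00] F [-4.9 -0.3  4.8] open 0.0342
[[ 38.15111478 -99.57675671]]
```

View pics/side11.png

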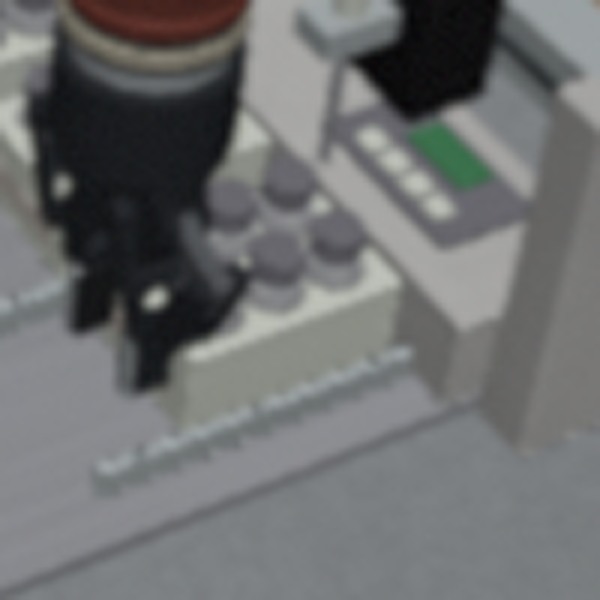

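```bash
python3 -m creep '[{"hand":0.4,"translation":[-0.1,0,0],"delta_rot":[0,0,0]}]'
python3 -m creep '[{"hand":0.4,"translation":[-0.1,0,0],"delta_rot":[0,0,0]},{"hand":0.4,"translation":[0,0,0],"delta_rot":[0,0,0]}]'
```

```text
t: 16.82
tool_pos: [0.6362, -0.1005, 0.0368]
tool_rot: [0.039, -3.139, 0.0]
contact_force: [-5.3, -0.0, 4.0]
opening: 0.0344
t: 17.08
tool_pos: [0.6375, -0.1004, 0.0368]
tool_rot: [0.039, -3.14, 0.0]
contact_force: [-4.7, 0.0, 3.7]
opening: 0.0345
```

```bash
python3 -m creep '[{"hand":0.4,"translation":[-0.1,0,0],"delta_rot":[0,0,0]},{"hand":0.4,"translation":[0,0,0],"delta_rot":[0,0,0]}]'
python3 -m creep '[{"hand":0.4,"translation":[-0.1,0,0],"delta_rot":[0,0,0]},{"hand":0.4,"translation":[0,0,0],"delta_rot":[0,0,0]}]'
```

```text
t: 17.32
tool_pos: [0.6377, -0.1004, 0.0368]
tool_rot: [0.039, -3.137, -0.0]
contact_force: [-8.5, -0.2, 6.9]
opening: 0.0343
t: 17.58
tool_pos: [0.6376, -0.1004, 0.0367]
tool_rot: [0.04, -3.134, -0.0]
contact_force: [-11.6, 0.1, 8.2]
opening: 0.034
```

The force has jumped from 5 to 12 N and the position has stalled, so the rack is against the stop. I'll back off straight now.

```bash
python3 -m creep '[{"hand":0.4,"translation":[0.2,0,0],"delta_rot":[0,0,0]},{"hand":0.4,"translation":[0.5,0,0],"delta_rot":[0,0,0]},{"hand":0.4,"translation":[1,0,0],"delta_rot":[0,0,0]},{"hand":0.4,"translation":[3,0,0],"delta_rot":[0,0,0]},{"hand":0.4,"translation":[5,0,0],"delta_rot":[0,0,0]},{"hand":0.4,"translation":[6,0,0],"delta_rot":[0,0,0]},{"hand":0.4,"translation":[2,0,-5],"delta_rot":[0,0,0]},{"hand":0.4,"translation":[0,0,-6],"delta_rot":[0,0,0]}]'
python3 -m creep '[{"hand":0.4,"translation":[3,3,-4],"delta_rot":[0,0,0]},{"hand":0.4,"translation":[0,5,0],"delta_rot":[0,0,0]},{"hand":0.4,"translation":[0,6,0],"delta_rot":[0,0,0]},{"hand":0.4,"translation":[0,6,0],"delta_rot":[0,0,0]},{"hand":0.4,"translation":[0,0,0],"delta_rot":[0,0,0]},{"hand":0.4,"translation":[0,0,0],"delta_rot":[0,0,0]}]'
python3 - <<'E'
from h import *
show()
im,d=ctrl.get_image("top"); np.savez("top12.npz",im=im)
front(im,(342,125,376,190))
cv2.imwrite("pics/top12.png",cv2.resize(im[90:255,235:405,::-1],None,fx=3.6,fy=3.6,interpolation=cv2.INTER_CUBIC))
for b in((270,130,304,180),(309,130,341,180),(342,125,378,190)):
  for c in blobs(im,200,b): print(rect("top",c,.058), lane(cast("top",c,.058)).min(0).round(1),lane(cast("top",c,.058)).max(0).round(1))
im,d=ctrl.get_image("side"); np.savez("side12.npz",im=im)
cv2.imwrite("pics/side12.png",cv2.resize(im[100:270,240:460,::-1],None,fx=3.5,fy=3.5,interpolation=cv2.INTER_CUBIC))
E
```

```text
t: 18.58
tool_pos: [0.4591, -0.1039, 0.1452]
tool_rot: [0.038, -3.135, -0.003]
contact_force: [2.3, -0.8, 0.5]
opening: 0.034
t: 19.32
tool_pos: [0.4276, 0.0944, 0.1869]
tool_rot: [0.041, -3.14, 0.001]
contact_force: [-0.1, 0.2, 1.2]
opening: 0.034
t19.32 pos [0.4276 0.0944 0.1869] y-axis yaw 91.48 z [-1.3e-03 -4.0e-04 -1.0e+00] F [-0.1  0.2  1.2] open 0.034
190 front x 173.7 left -54.2 right -155.6 mid -104.9 yaw deg -2.87
205 front x 174.7 left -54.1 right -97.2 mid -75.7 yaw deg -2.92
[695.6 101.1 103.9  76.6   1.2] [51.  62.2] [154.9 138.9]
[755.4 112.1 101.1  11.3  88.2] [158.4  59.5] [171.3 160.7]
[698.2   1.1 103.8  77.2   1.4] [ 51.3 -38.1] [155.1  39.1]
[ 763.2 -141.1   36.3   11.8   88.4] [ 159.  -161.6] [ 171.8 -125.2]
[710.8 -95.6 122.7  84.7   1.3] [  52.3 -138.7] [175. -54.]
```

View pics/top12.png

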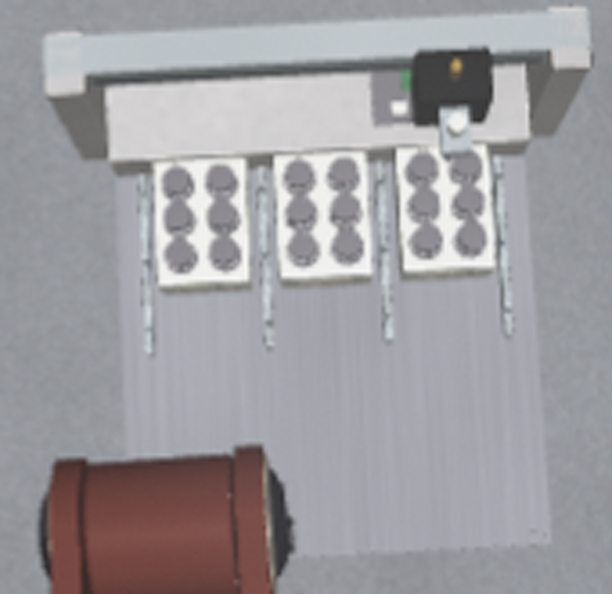

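View pics/side12.png

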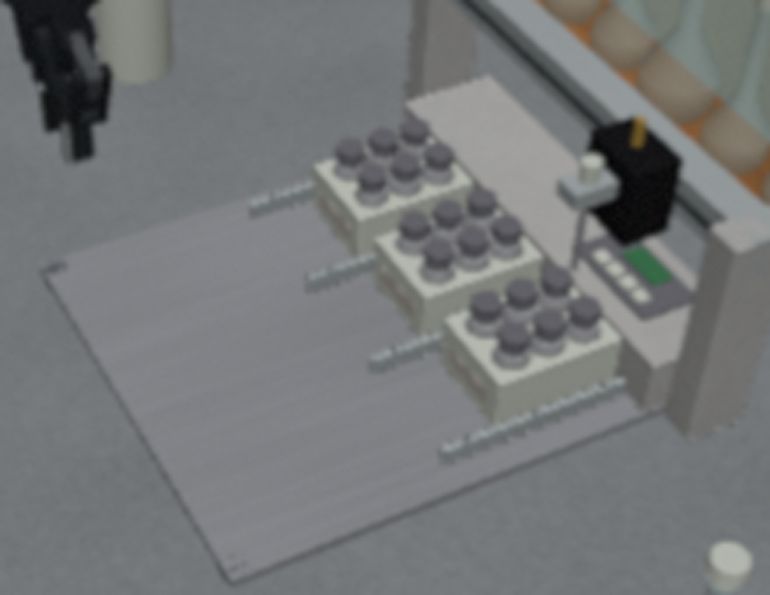

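All three racks stand in line. Ours has its rear at x = 52.3 mm against 51.0–51.3 for the loaded ones, and its right edge at y = -138.7, so it is centred to about 0.5 mm. The loaded racks haven't moved, and the hand is clear.

```bash
python3 -c "
from station import ctrl
print(ctrl.finish_job())"
```

```text
the job is handed in; nothing more can be done
None
```

The rack is home against the stop in the empty right-hand lane (y = -100 mm), and the job is handed in at about 19 s of the 72 s; no verdict was reported.

**What I did:** I gripped the white block lightly on the front deck, slid it 8 mm sideways and turned it about 1° to line it up with the lane, then let go. I then pushed it down the lane on its rear face with both fingers, at about 40 mm/s and slower near the end. I stopped when the push force rose from 5 N to 12 N and the hand stalled, then backed straight out.

**Last checks:**
- **Rack position:** the rear edge is about 1 mm further in than on the two loaded racks. It sits about 0.5 mm off the lane centre by its right edge, and the pictures show it clear of both rails.
- **Contact:** I saw no sideways jump in the force readings to suggest a rail contact, though I only had readings at the end of each move.
- **Other objects:** the loaded racks measured within 0.3 mm of where they started. I did not re-measure the other bystanders, but the hand did not go near them.
- **Hand:** it finished clear, with force readings back to about zero.

**Checks that failed or disagreed:**
- The automatic front-edge and yaw measurement failed in the final view, and partly in two earlier ones, because the sampler's wall or the arm got in the way. There I used single edges and the pictures instead, so the final yaw is judged by eye.
- The side and top cameras differed by 1–4 mm, in line with their calibration.

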